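# Pop the child-proof release tab of the suction bowl

### The job

The suction bowl's release tab is locked down by a hidden spring catch. Take the blue-handled dowel from the bamboo caddy and push it into the small hole in the sloping back of the grey lock housing until the green tab springs up; then flip the tab right up so that it stands upright, and put the dowel back upright in its hole in the caddy, its collar down on the wood. Leave the jar, spoons, bib and beaker as they are.

Things in the scene. Friction and masses are not known exactly. Their poses are not given: they have to be found in the camera images.
- dock: Grey lock housing (80 x 54 x 57 mm high) fixed on the tray; the steel bowl (128 across, rim 62 high) is fixed 125 mm to its +y. Origin: at tray level under the tab's hinge. +x: the way the shut tab points (roughly towards the robot), z up. Its back (-x) is a face sloping 30 degrees from level, looking back and up, with the hole. Its flat top under the tab is 44 high and ends at x = 22 mm.
- hole (a point): Centre of the mouth of the release hole on the sloping face, at (-39, 0, 41) mm in the dock's frame; axes as the dock's. The hole is 15 mm in diameter, black-rimmed, square to the slope: its inward direction is (0.5, 0, -0.866) in the dock's frame (30 degrees from straight down).
- latch: The spring catch inside: orange pad, 20 x 22 mm, square to the hole; origin at its top centre, 16 mm below the hole's mouth along the hole; z points back out of the hole. It slides inward up to 12 mm against a spring (3 N at first, 5.4 N at full travel) and returns; the tab is freed after about 5 mm, surely at 9 mm.
- tab (a joint): Angle of the green release tab, rad: 0 shut (level), about 1.0 when it has sprung free of the catch, 1.57 upright, 1.75 its stop. The hinge lies along the dock's y at 50 mm above the dock's origin; the tab stays where it is left (light friction).
- tab_edge (a point): Middle of the free edge of the green tab (a bead 8 mm thick), 62 mm from its hinge; the tab is 40 mm wide, 4 thick, and overhangs the front of the housing by 40 mm while shut. Popped up, its edge can be pushed back over (towards the dock's -x) by a fingertip from in front.
- dowel: Loose wooden dowel with blue handle, upright at the start, 45 g. Origin: centre of the bottom tip; z up along it. Shaft 8 mm in diameter from 0 to 70 mm, round collar 30 mm in diameter from 70 to 75 mm, square handle 16 x 16 mm (sides along its x and y) from 75 to 130 mm.
- caddy: Bamboo spoon caddy, 80 (x) by 120 (y) by 80 mm high, fixed to the tray; origin under its centre. Its -y half has a wooden top with the dowel's hole, its +y half is an open pocket. It may stand on the left or on the right of the bowl.
- caddy_hole (a point): Centre of the dowel's hole in the caddy's top surface, 80 mm above the tray; the hole is 19 mm in diameter, through, with 75 mm free depth below; the dowel hangs in it with its collar resting on the wood.
- jar: Bystander: glass jar, 60 mm in diameter, 85 high; stands where the caddy does not (left or right). Origin under its centre.
- bib: Bystander: yellow hard bib lying flat, 190 x 190 mm, with a 32 mm high scoop pocket on the robot's side; origin under the middle of the pocket.
- spoon0: Bystander: orange weaning spoon lying flat, 140 mm.
- spoon1: Bystander: orange weaning spoon lying flat, 140 mm.
- spoon2: Bystander: orange weaning spoon lying flat, 140 mm.
- beaker: Bystander: blue beaker with handle, 68 mm across, 75 high, left of the tray.
Not all that is in view belongs to the job. What is meant by the dowel is not orange or yellow, and is the smaller of those in its own colour.

How it is judged (in metres and radians):
On the way:
1. the dowel presses the catch in through the hole and the tab springs up (value of joint tab above 0.3 rad and contact force between dowel and latch above 0.5 N), for 0.05 s.
At the end, for the whole second after the job is handed in: The tab stands up (over 1.3 rad, about 75 degrees), and the dowel is back upright (within 0.12 rad) in the caddy's hole with its collar down on the wood (within 6 mm), at rest (value of joint tab above 1.3 rad and horizontal distance between dowel and caddy_hole below 0.014 m and angle between dowel's own z axis and vertical below 0.12 rad and z of dowel in the frame of caddy_hole below -0.064 m and linear speed of dowel below 0.02 m/s); the robot touches nothing.
It fails at once if a bystander is moved by more than 30 mm (distance of any of jar, bib, spoon0, spoon1, spoon2, beaker from where it was at the start of the episode above 0.03 m).
It also fails if it takes over 67 s, if anything falls off the work surface, if the arm or the gripper's body presses on something with over 40 N, if the wrist force passes 120 N, or if a joint passes its speed limit or range.

### The arm

A 6-joint arm with a two-finger parallel gripper is mounted at the origin on the work surface. World frame = base frame: x ahead of the robot, y to its left, z up, the work surface at z = 0. Lengths are in mm, angles in rad, forces in N, time in s.
With the tool pointing down it reaches from about 300 to 775 mm from the base axis. Payload 14.6 kg.
Tool frame: the origin (TCP) lies on the centre line of the jaws, within the pads' length; the fingertips stand 19 mm ahead of it and the grasp point (between the pads) is the TCP (bot.tip_reach is the distance from the TCP to the fingertips, in mm); y points along the fingers, x is the direction in which the jaws open and shut, and the axes are right-handed (so a half turn about y gives the same grasp; the last joint's range is limited). The gripper opens to 85 mm and grips with 20 to 120 N. Pads are 22 mm wide; open, the fingers measure 114 mm over their backs; the gripper's body (76 mm by 85 mm) begins 54 mm behind the grasp point. The pads swing forward as they close: fully open they stand 13 mm farther back than shut.
Start: joints at [-1.255, 0.3, 1.521, -0, 1.321, -0.067], TCP at [205.428, -510.185, 250.281] pointing down, gripper open.
Joint ranges: [-3.03, 3.03], [-0.79, 2.21], [0.23, 2.52], [-1.04, 4.18], [0, 3.07], [-2.55, 2.55]. Speed limits (rad/s): [2.22, 2.22, 2.57, 3.14, 3.14, 3.14].

### API

Orientations are given as a unit quaternion [w, x, y, z].
In Python, from rig import bot gives the robot as it stands. Calls block until the motion is done:
- bot.move_to(position, orientation): joint-space move of the TCP to a pose.
- bot.servo_line(position, attitude=None, speed=150, until_force=None): straight line of the TCP; attitude=None keeps the orientation; speed is the mean speed in mm/s. With until_force (N) it stops when the force on the tool has changed by that much, and returns True; else False.
- bot.move_joints(angles): joint-space move.
- bot.move_gripper(opening, grip_force=None): finger opening in mm; grip_force is the grip in N (None keeps the last); returns when the fingers have stopped.
- bot.dwell(seconds).
- bot.ik(position, orientation): joint angles nearest the present ones, or None.
- bot.read_state(): the state.
- bot.read_camera(name): name is "scene" or "top" or "wrist"; returns a dict with "image" (420x560x3 uint8, blue, green, red), "depth" (420x560 float32, mm along the optical axis (not along the pixel's ray), 0 where there is no reading), "fovy" (degrees; the focal length in pixels is half the picture's height over the tangent of half this angle, whatever the lens; pixels are square), "cx", "cy" (the principal point, pixels), "eye" and "attitude" of the camera in the world; the wrist camera has in their place "mount" (4x4, takes a point from camera to tool coordinates, whose origin is the TCP and whose axes are the tool frame's). Camera axes: x right, y down, z forward; pixel columns grow to the right and rows downward; lengths in mm; the calibration is good to about 2 mm. A picture is of the moment at which its call begins: read the wrist's pose just before it.
A pose or a line that the arm cannot do raises bot.MotionError and nothing moves.
- bot.finish_job(): hands the job in, once; it reports no verdict.
The state is a dict: "clock": time; "joint_positions": joint angles; "qvel": joint speeds; "effort": joint torques, N m; "ee_pos": TCP position; "tool_rot": TCP orientation; "ft_force": force on the tool from outside, world axes, zero at the start; "moment": the same for the moment, N m; "grip_width": finger opening in mm.
Only numpy, scipy, OpenCV 4.12 (cv2) and the standard library are available. Lean on these libraries where they do the work, as an engineer would, in place of code of your own. Each camera call takes 0.05 s, during which the arm holds its last target. There are 200 camera calls.

## Working session

There is one attempt and no reset: what is moved stays moved. The work goes in short steps, each a Python script; the robot and the scene stay as the last script left them, time stands still between calls to the robot, and variables do not carry over. Pictures are saved under pics/ and viewed, about 8 in all and at most 12, crops included, and the job is handed in when it is done.

```bash
ls; mkdir -p pics; cat > h.py <<'E'
import numpy as np, cv2
from scipy.spatial.transform import Rotation as R
from rig import bot
def rot(q): return R.from_quat([q[1],q[2],q[3],q[0]])
def quat(r): x,y,z,w=r.as_quat(); return [w,x,y,z]
def cloud(name):
    s=bot.read_state(); c=bot.read_camera(name)
    f=210/np.tan(np.radians(c["fovy"])/2); d=c["depth"]
    v,u=np.mgrid[0:420,0:560]
    P=np.stack([(u-c["cx"])/f*d,(v-c["cy"])/f*d,d],-1)
    if "mount" in c:
        M=np.array(c["mount"]); P=P@M[:3,:3].T+M[:3,3]
        P=rot(s["tool_rot"]).apply(P.reshape(-1,3)).reshape(P.shape)+s["ee_pos"]
    else:
        a=np.array(c["attitude"]); A=a if a.shape==(3,3) else rot(a).as_matrix()
        P=P@A.T+np.array(c["eye"])
    P[d==0]=np.nan
    return c,P
E
python3 - <<'E'
from h import *
for n in("scene","top"):
    c,P=cloud(n); cv2.imwrite(f"pics/{n}0.png",c["image"]); np.save(f"pics/{n}0.npy",P)
    print(n,c["eye"],c["attitude"],c["fovy"],c["cx"],c["cy"])
print(bot.read_state())
E
```

```text
pics
scene [1089.77930638 -557.11886001  981.07929563] [-0.33111826  0.87127997  0.33644053 -0.13431186] 47.987457000780495 275.6897108851172 202.7213820979016
top [ 341.85704066   26.26385663 1354.21462242] [-0.04522294  0.71255995 -0.6986032   0.04654856] 53.06789597177286 285.2381290296765 219.6164457765546
{'clock': 0.1, 'joint_positions': array([-1.25458812e+00,  3.00371813e-01,  1.52153058e+00,  3.11881661e-06,
        1.32069320e+00, -6.65883784e-02]), 'qvel': array([ 0.00079947, -0.00171383, -0.00281034,  0.00064077, -0.00021002,
       -0.00147384]), 'effort': array([ 2.74643513e-03, -5.44374919e+01, -3.62366939e+01,  7.86106966e-06,
        3.03699948e-03, -1.73029497e-05]), 'ee_pos': array([ 205.37737444, -510.00710058,  249.79713199]), 'tool_rot': array([ 0.5862037 , -0.58576688,  0.39603319, -0.39547451]), 'ft_force': array([-0.17685704,  0.66272685, -0.04768145]), 'moment': array([0.01008175, 0.03505846, 0.03367686]), 'grip_width': 85.4230581600014}
```

View pics/scene0.png

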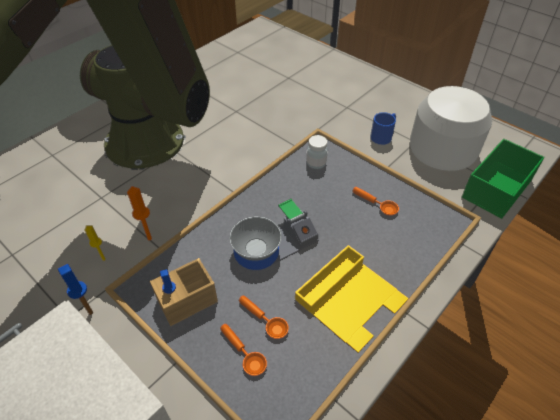

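View pics/top0.png

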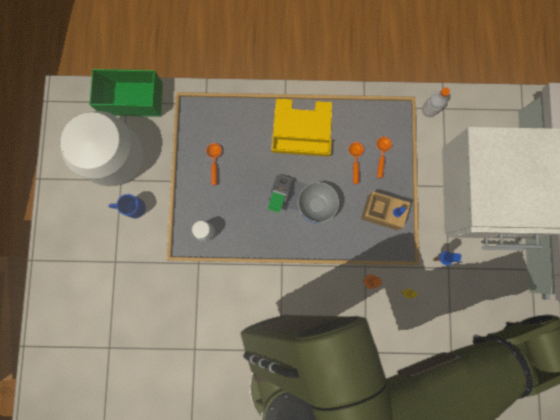

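Top view: dock (281,190), tab (277,203), bowl (320,203), caddy (387,210), jar (203,231). There are two blue dowels, one in the caddy (400,211 top; 168,283 scene) and one on the counter (450,258 top; 72,280 scene). The caddy one looks smaller and is where the task says it should be. I'll measure it and confirm in a crop.

```bash
python3 - <<'E'
from h import *
I=cv2.imread("pics/scene0.png");T=cv2.imread("pics/top0.png")
a=cv2.resize(I[240:330,40:230],(800,379),interpolation=cv2.INTER_CUBIC)
b=cv2.resize(T[165:235,260:420],(800,350),interpolation=cv2.INTER_CUBIC)[:220]
b=cv2.resize(T[165:230,260:420],(540,219),interpolation=cv2.INTER_CUBIC)
o=np.zeros((600,800,3),np.uint8);o[:379]=a;o[381:600,:540]=b
cv2.imwrite("pics/crop.png",o)
for n,im in(("scene",I),("top",T)):
    P=np.load(f"pics/{n}0.npy"); H=cv2.cvtColor(im,cv2.COLOR_BGR2HSV)
    boxes={"scene":dict(dowel=(155,265,180,300),other=(55,260,95,300),tab=(275,195,310,225)),"top":dict(dowel=(390,200,412,222),other=(435,245,465,270),tab=(262,190,292,216))}[n]
    for k,(u0,v0,u1,v1) in boxes.items():
        h=H[v0:v1,u0:u1]; lo,hi=((40,85) if k=="tab" else (100,130))
        m=(h[...,0]>=lo)&(h[...,0]<=hi)&(h[...,1]>110)&(h[...,2]>40)
        p=P[v0:v1,u0:u1][m]; p=p[~np.isnan(p[:,0])]
        print(n,k,len(p),"med",np.median(p,0).round(1),"lo",np.percentile(p,3,axis=0).round(1),"hi",np.percentile(p,97,axis=0).round(1))
        if k=="dowel":
            t=p[p[:,2]>np.percentile(p[:,2],97)-6]; print("  top",len(t),t.mean(0).round(1))
        if k=="tab":
            q=np.float32(p[:,:2]); print("  rect",cv2.minAreaRect(q))
    X=P.reshape(-1,3)
    # tray-level, dock region, caddy top
    m=(abs(X[:,2]-80)<5)&(X[:,0]>300)&(X[:,1]<-50)&(X[:,1]>-420); 
    print(n,"caddy z80",m.sum(),cv2.minAreaRect(np.float32(X[m][:,:2])))
    for (u,v) in ([(250,262),(300,300)] if n=="scene" else [(281,190),(285,182),(275,240),(300,240)]): print((u,v),P[v,u].round(1))
    # bowl rim
    m=(X[:,2]>54)&(X[:,2]<70)&(X[:,0]>350)&(X[:,0]<650)&(X[:,1]>-150)&(X[:,1]<20)
    if m.sum()>5: print("rim",m.sum(),cv2.minEnclosingCircle(np.float32(X[m][:,:2])))
E
```

```text
scene dowel 204 med [ 541.  -317.   115.4] lo [ 528.4 -325.6   90.2] hi [ 547.8 -305.3  148.4]
  top 54 [ 536.6 -314.9  146.6]
scene other 501 med [ 408.3 -456.8  133. ] lo [ 389.2 -471.7   99.9] hi [ 417.  -438.6  181.2]
scene tab 246 med [565.   54.5  59.7] lo [540.   34.1  56. ] hi [590.5  75.9  63. ]
  rect ((565.613037109375, 54.04598617553711), (40.32665252685547, 55.13162612915039), 72.18350219726562)
scene caddy z80 336 ((450.18475341796875, -290.34490966796875), (302.05633544921875, 133.01531982421875), 0.9472596049308777)
(250, 262) [ 584.2 -114.8   17.9]
(300, 300) [ 746.7 -115.5   23.4]
rim 507 ((575.8422241210938, -55.104835510253906), 85.32257843017578)
top dowel 66 med [ 534.3 -309.5  120.8] lo [ 527.3 -319.2   89.5] hi [ 544.  -304.2  149.3]
  top 25 [ 536.7 -312.3  147. ]
top other 186 med [ 399.5 -446.   134.4] lo [ 384.9 -461.4  101.4] hi [ 414.7 -437.7  182.1]
top tab 210 med [565.8  55.4  60.4] lo [540.1  36.5  56. ] hi [591.2  74.2  65.5]
  rect ((565.8233032226562, 55.2794303894043), (39.432125091552734, 54.709468841552734), 75.55358123779297)
top caddy z80 141 ((462.92626953125, -212.61058044433594), (324.3102722167969, 283.85205078125), 81.4246597290039)
(281, 190) [606.7  40.7  47.8]
(285, 182) [633.4  28.6  44.6]
(275, 240) [450.9  56.9  10.7]
(300, 240) [452.5 -23.1  10. ]
rim 284 ((579.4472045898438, -56.17035675048828), 86.22435760498047)
```

View pics/crop.png

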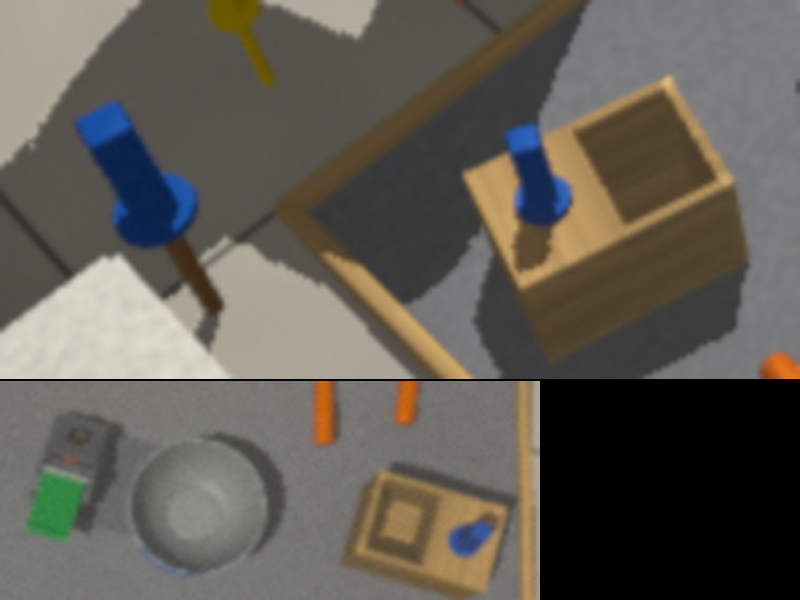

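The crop confirms it. The caddy dowel is blue and clearly smaller (handle 55 mm, z 95–150); the counter one (x≈400, y≈−450) is larger and reaches z≈182. The tray surface is at z≈10, and the tab at z≈60 = 10+50, as expected. Next I'll take a close wrist look at both places and check that the arm can reach the tilted poses.

```bash
python3 - <<'E'
from h import *
def Q(ap,jaw):
    y=np.array(ap,float);y/=np.linalg.norm(y);x=np.array(jaw,float);x-=x@y*y;x/=np.linalg.norm(x)
    return quat(R.from_matrix(np.stack([x,y,np.cross(x,y)],1)))
yaw=np.radians(164); dx=np.array([np.cos(yaw),np.sin(yaw),0]);dy=np.array([-dx[1],dx[0],0]);Z=np.array([0,0,1])
inw=.5*dx-.866*Z; org=np.array([593.,46,10]); hole=org-39*dx+41*Z; print("hole",hole)
for al in (0,10,20,30,40):   # approach angle from vertical, toward dock +x (robot)
    a=np.radians(al); ap=np.sin(a)*dx-np.cos(a)*Z
    for d in (40,-25):
        p=hole-inw*(102+d)
        print(al,d,[None if (q:=bot.ik(p,Q(ap,s*dy))) is None else q.round(2) for s in(1,-1)])
# wrist looks
n=0
for name,p in(("caddy",[500,-300,380]),("dock",[590,40,330])):
    for jaw in ([0,-1,0],[0,1,0]):
        q=bot.ik(p,Q([0,0,-1],jaw))
        if q is not None and abs(q[5])<2.2: break
    print(name,q.round(2)); bot.move_to(p,Q([0,0,-1],jaw)); bot.dwell(.2)
    c,P=cloud("wrist"); cv2.imwrite(f"pics/w_{name}.png",c["image"]); np.save(f"pics/w_{name}.npy",P)
print(np.array(c["mount"]).round(3),bot.read_state()["clock"])
E
python3 -c "
import cv2,numpy as np
a=[cv2.resize(cv2.imread(f'pics/w_{n}.png'),(400,300)) for n in('caddy','dock')]
cv2.imwrite('pics/w.png',np.hstack(a))"
```

```text
hole [630.48920614  35.25014312  51.        ]
0 40 [array([-0.03,  0.7 ,  1.11, -0.  ,  1.33,  1.82]), array([-0.03,  0.7 ,  1.11, -0.  ,  1.33, -1.32])]
0 -25 [array([-0.02,  0.68,  1.27, -0.  ,  1.18,  1.83]), array([-0.02,  0.68,  1.27, -0.  ,  1.18, -1.31])]
10 40 [array([-0.04,  0.8 ,  0.96,  0.04,  1.56,  1.8 ]), array([-0.04,  0.8 ,  0.96,  0.04,  1.56, -1.34])]
10 -25 [array([-0.03,  0.77,  1.14,  0.04,  1.41,  1.81]), array([-0.03,  0.77,  1.14,  0.04,  1.41, -1.33])]
20 40 [array([-0.05,  0.9 ,  0.79,  0.08,  1.78,  1.8 ]), array([-0.05,  0.9 ,  0.79,  0.08,  1.78, -1.34])]
20 -25 [array([-0.04,  0.87,  0.99,  0.08,  1.62,  1.8 ]), array([-0.04,  0.87,  0.99,  0.08,  1.62, -1.35])]
30 40 [array([-0.06,  1.03,  0.61,  0.12,  2.01,  1.81]), array([-0.06,  1.03,  0.61,  0.12,  2.01, -1.33])]
30 -25 [array([-0.06,  0.97,  0.84,  0.12,  1.84,  1.8 ]), array([-0.06,  0.97,  0.84,  0.12,  1.84, -1.35])]
40 40 [array([-0.07,  1.17,  0.4 ,  0.17,  2.25,  1.84]), array([-0.07,  1.17,  0.4 ,  0.17,  2.25, -1.3 ])]
40 -25 [array([-0.06,  1.09,  0.68,  0.16,  2.06,  1.81]), array([-0.06,  1.09,  0.68,  0.16,  2.06, -1.33])]
caddy [-0.6   0.32  1.2  -0.    1.62  0.97]
dock [ 0.01  0.35  1.27 -0.    1.52  1.58]
[[ 1.00000e+00  0.00000e+00 -1.00000e-03  1.52400e+00]
 [ 1.00000e-03 -3.00000e-01  9.54000e-01 -1.23573e+02]
 [ 0.00000e+00 -9.54000e-01 -3.00000e-01  7.63440e+01]
 [ 0.00000e+00  0.00000e+00  0.00000e+00  1.00000e+00]] 3.3667
```

View pics/w.png

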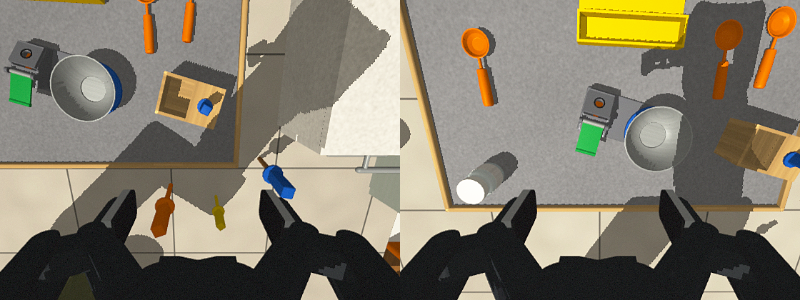

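Left half: the caddy with the dowel handle at ~(205,106), and the dock at (27,70). Right half: the hole with its orange catch at (600,103) and the tab at (590,138). The arm can reach the 30° tilted pose. Now the numbers.

```bash
cat > m.py <<'E'
from h import *
def near(P,c,r,z0,z1): return (np.hypot(P[...,0]-c[0],P[...,1]-c[1])<r)&(P[...,2]>z0)&(P[...,2]<z1)
def meas(n,I,P):
    H=cv2.cvtColor(I,cv2.COLOR_BGR2HSV); h,s,v=H[...,0],H[...,1],H[...,2]
    blue=(h>100)&(h<130)&(s>120)
    m=blue&near(P,(537,-313),35,143,156)
    if m.sum()>4: print(n,"handle top",m.sum(),P[m].mean(0).round(1),cv2.minAreaRect(np.float32(P[m][:,:2])))
    m=blue&near(P,(537,-313),35,88,156)
    if m.sum()>4: print(n,"handle all rect",m.sum(),cv2.minAreaRect(np.float32(P[m][:,:2])))
    m=near(P,(545,-290),95,84,96)&~blue
    if m.sum()>4: print(n,"caddy top",m.sum(),np.median(P[m][:,2]).round(1),cv2.minAreaRect(np.float32(P[m][:,:2])))
    m=(h>40)&(h<85)&(s>110)&near(P,(566,55),60,50,70)
    if m.sum()>9: print(n,"tab",m.sum(),np.median(P[m][:,2]).round(1),cv2.minAreaRect(np.float32(P[m][:,:2])))
    m=(h>3)&(h<20)&(s>110)&near(P,(630,32),25,15,62)
    if m.sum()>2: print(n,"orange",m.sum(),P[m].mean(0).round(1))
    m=(v<45)&near(P,(630,32),18,25,62)
    if m.sum()>4: print(n,"dark rim",m.sum(),np.median(P[m],0).round(1),cv2.minAreaRect(np.float32(P[m][:,:2])))
    # sloping face
    m=near(P,(632,32),30,30,58)&(s<60)
    if m.sum()>20:
        p=P[m]
        for _ in range(6):
            c=p.mean(0);nn=np.linalg.svd(p-c)[2][2];nn*=np.sign(nn[2]);d=(p-c)@nn;p=p[abs(d)<max(1.5,1.2*d.std())]
        print(n,"slope",len(p),c.round(1),nn.round(3),"yaw+x",np.degrees(np.arctan2(-nn[1],-nn[0])).round(1),cv2.minAreaRect(np.float32(p[:,:2])))
    m=near(P,(579,-60),90,68,76)
    if m.sum()>9:
        q=np.float32(P[m][:,:2]); A=np.c_[2*q,np.ones(len(q))]; s_=np.linalg.lstsq(A,(q**2).sum(1),rcond=None)[0]
        print(n,"rim",len(q),s_[:2].round(1),np.sqrt(s_[2]+s_[0]**2+s_[1]**2).round(1))
E
python3 - <<'E'
from m import *
for n in("scene0","top0","w_caddy","w_dock"): meas(n,cv2.imread(f"pics/{n}.png"),np.load(f"pics/{n}.npy"))
E
```

```text
scene0 handle top 52 [ 536.3 -315.   146.7] ((536.2265625, -314.57293701171875), (16.238737106323242, 17.576662063598633), 77.40081024169922)
scene0 handle all rect 199 ((538.2951049804688, -315.3370666503906), (25.496658325195312, 22.532636642456055), 74.77751922607422)
scene0 caddy top 911 87.3 ((545.2556762695312, -286.05914306640625), (120.58433532714844, 83.4852523803711), 73.89839172363281)
scene0 tab 246 59.7 ((565.613037109375, 54.04598617553711), (40.32665252685547, 55.13162612915039), 72.18350219726562)
scene0 orange 21 [627.1  42.9  33.7]
scene0 slope 143 [634.8  33.4  46.6] [ 0.485 -0.164  0.859] yaw+x 161.4 ((634.3873291015625, 33.29607391357422), (52.046199798583984, 40.857601165771484), 73.8428726196289)
scene0 rim 133 [566.5 -76. ] 61.8
top0 handle top 22 [ 536.2 -311.8  147.3] ((536.8173828125, -311.60235595703125), (11.99670696258545, 13.858965873718262), 61.8886604309082)
top0 handle all rect 59 ((536.3204345703125, -311.49554443359375), (15.447052955627441, 18.55558967590332), 89.89275360107422)
top0 caddy top 541 88.1 ((546.4360961914062, -286.15472412109375), (1
[... 1356 characters left out ...]
94), (24.192813873291016, 28.815309524536133), 80.9312973022461)
w_dock caddy top 2540 87.5 ((546.1783447265625, -286.0181884765625), (122.26853942871094, 79.9131088256836), 73.79808807373047)
w_dock tab 1191 60.4 ((566.3123779296875, 54.57726287841797), (40.665897369384766, 57.981910705566406), 73.22598266601562)
w_dock orange 87 [627.3  37.   36.6]
w_dock dark rim 38 [635.5  34.6  50.9] ((634.9043579101562, 34.55829620361328), (16.339317321777344, 18.683513641357422), 0.011763921007514)
w_dock slope 773 [638.1  34.2  47.4] [ 0.463 -0.141  0.875] yaw+x 163.1 ((636.0870971679688, 34.545204162597656), (49.9351921081543, 38.066673278808594), 73.44385528564453)
w_dock rim 700 [567.5 -75. ] 61.9
```

```bash
python3 - <<'E'
from m import *
q=quat(R.from_matrix(np.array([[0,0,1],[-1,0,0],[0,-1,0.]])))
bot.move_to([636,36,170],q); bot.dwell(.2)
c,P=cloud("wrist"); cv2.imwrite("pics/close.png",c["image"]); np.save("pics/close.npy",P)
meas("close",c["image"],P)
f=210/np.tan(np.radians(c["fovy"])/2); print(f,bot.read_state()["ee_pos"].round(1))
E
```

```text
close tab 2485 60.4 ((566.1069946289062, 53.9241828918457), (41.43142318725586, 57.828983306884766), 73.50292205810547)
close orange 216 [627.7  35.9  35.9]
close dark rim 120 [634.7  34.8  50.7] ((634.8759155273438, 34.36033630371094), (19.071369171142578, 18.446706771850586), 37.13648223876953)
close slope 2123 [637.1  33.7  47.8] [ 0.471 -0.139  0.871] yaw+x 163.5 ((635.9075927734375, 34.370018005371094), (50.10501480102539, 38.389949798583984), 73.7600326538086)
close rim 1245 [567.5 -75.3] 61.7
296.5800329589289 [636.3  36.  171.7]
```

View pics/close.png

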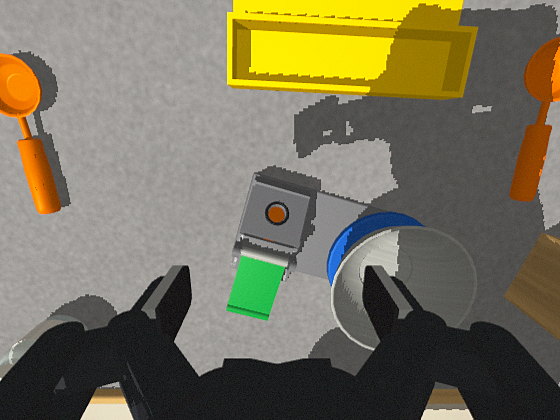

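The ring around the hole is at px (277,213), with the orange catch inside; its measured centre is (634.9, 34.4, ~49.7). The catch measures (627.7, 35.9, 35.9) against a predicted (627.2, 36.7, 35.8), which agrees. The bowl is 6 mm off the nominal 125 mm position, but that doesn't affect the job. Now I'll grasp the dowel.

```bash
cat >> h.py <<'E'
def Q(ap,jaw):
    y=np.array(ap,float);y/=np.linalg.norm(y);x=np.array(jaw,float);x-=x@y*y;x/=np.linalg.norm(x)
    return quat(R.from_matrix(np.stack([x,y,np.cross(x,y)],1)))
Z=np.array([0,0,1.]); yaw=np.radians(163.4)
dx=np.array([np.cos(yaw),np.sin(yaw),0]);dy=np.array([-dx[1],dx[0],0])
inw=.5*dx-.866025*Z; hole=np.array([634.9,34.3,49.7]); L=103.
dow=np.array([536.8,-315.,18.])
def pick(p,ap,jaws):
    best=None
    for j in jaws:
        q=bot.ik(p,Q(ap,j))
        if q is not None and (best is None or abs(q[5])<abs(best[0][5])): best=(q,Q(ap,j))
    return best
E
python3 - <<'E'
from h import *
a=np.radians(60.2); j=np.array([np.cos(a),np.sin(a),0]); k=np.cross(Z,j)
g=dow+L*Z
q,o=pick(g+90*Z,-Z,[j,-j,k,-k]); print(q.round(2))
print("pre",[ (d,pick(hole-inw*(L+d),inw,[dy,-dy])) for d in(40,80,110)])
bot.move_gripper(60); bot.move_to(g+90*Z,o)
print(bot.servo_line(g,speed=100,until_force=8)); bot.dwell(.2); s=bot.read_state(); print(s["ee_pos"].round(1),g)
bot.move_gripper(0,60); s=bot.read_state(); print(s["grip_width"],s["ee_pos"].round(1),s["ft_force"].round(1))
if 13<s["grip_width"]<20:
    bot.servo_line(g+150*Z,speed=150); s=bot.read_state(); print(s["grip_width"],s["ft_force"].round(1),s["clock"])
    c,P=cloud("wrist"); cv2.imwrite("pics/held.png",c["image"]); np.save("pics/held.npy",P)
E
```

```text
[-0.59  0.49  1.35 -0.    1.3  -0.07]
pre [(40, (array([-0.06774252,  1.04297757,  0.58353872,  0.12281057,  2.02499769,
       -1.32366458]), [np.float64(0.6943581165188021), np.float64(-0.400887752029104), np.float64(-0.29881252124221774), np.float64(0.517558589385185)])), (80, (array([-0.073045  ,  1.1154464 ,  0.37315736,  0.12987548,  2.16248178,
       -1.3096928 ]), [np.float64(0.6943581165188021), np.float64(-0.400887752029104), np.float64(-0.29881252124221774), np.float64(0.517558589385185)])), (110, None)]
False
[ 537.  -315.1  121.6] [ 536.8 -315.   121. ]
14.910895442822696 [ 536.8 -315.1  121.1] [-0.7  0.   2.5]
15.233708734486223 [-0.5  0.8 -0.9] 9.025
```

```bash
python3 - <<'E'
from h import *
q,o=pick(hole-inw*(L+70),inw,[dy,-dy])
bot.move_to(hole-inw*(L+70),o)
bot.servo_line(hole-inw*(L+14),speed=100); bot.dwell(.3)
s=bot.read_state(); print(s["grip_width"],s["ee_pos"].round(1),(hole-inw*(L+14)).round(1),rot(s["tool_rot"]).apply([0,1,0]).round(3),inw.round(3),s["clock"])
c,P=cloud("wrist"); cv2.imwrite("pics/pre.png",c["image"]); np.save("pics/pre.npy",P)
c2,P2=cloud("scene"); 
a=cv2.resize(c["image"][60:360,180:400],(440,600),interpolation=cv2.INTER_CUBIC)
b=cv2.resize(c2["image"][170:270,250:350],(360,360),interpolation=cv2.INTER_CUBIC)
o=np.zeros((600,800,3),np.uint8);o[:,:440]=a;o[:360,440:]=b;cv2.imwrite("pics/prev.png",o)
E
```

```text
14.887247254109155 [691.1  17.5 151.2] [691.   17.6 151. ] [-0.479  0.143 -0.866] [-0.479  0.143 -0.866] 11.4917
```

View pics/prev.png

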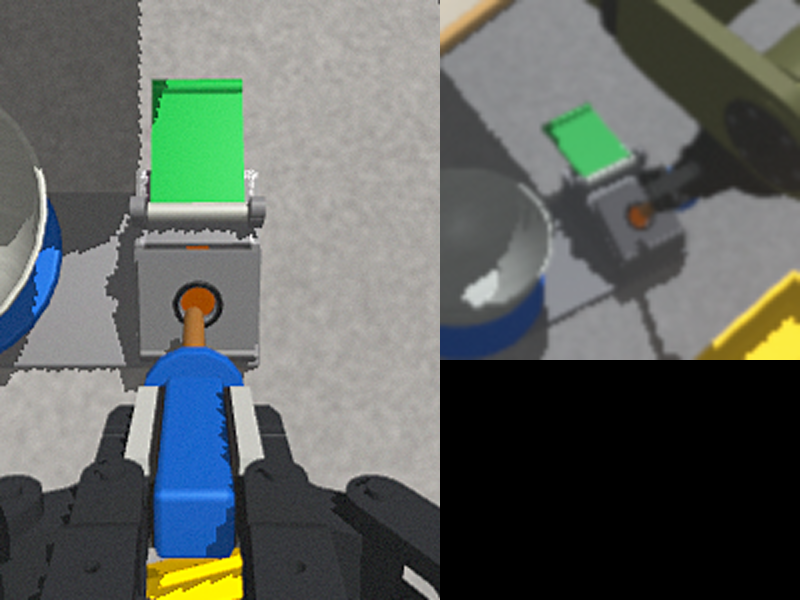

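The shaft (196,315) lines up sideways with the hole (198,302) and the tool is on axis. I'll check the fore-aft offset from the depth points in the same image and then push in with a force guard.

```bash
python3 - <<'E'
from h import *
I=cv2.imread("pics/pre.png");P=np.load("pics/pre.npy");H=cv2.cvtColor(I,cv2.COLOR_BGR2HSV)
d=P-hole; t=-(d@inw); r=d+t[...,None]*inw; yy=r@dy; n=np.cross(dy,inw); rr=r@n
m=(H[...,0]>3)&(H[...,0]<25)&(H[...,1]>90)&(t>10)&(t<84)&(abs(yy)<15)&(abs(rr)<15)
print("shaft",m.sum(),"t",np.percentile(t[m],[1,99]).round(1),"y mid",((np.percentile(yy[m],2)+np.percentile(yy[m],98))/2).round(1),"n near/median",np.percentile(rr[m],[2,50,98]).round(1),"n",n.round(2))
m=(H[...,0]>3)&(H[...,0]<20)&(H[...,1]>110)&(t<-10)&(t>-22)&(abs(yy)<15)&(abs(rr)<15)
print("pad",m.sum(),t[m].mean().round(1),yy[m].mean().round(1))
m=(H[...,2]<45)&(abs(t)<4)&(np.hypot(yy,rr)<14)
print("ring",m.sum(),t[m].mean().round(1),[(np.percentile(x[m],[2,98])).round(1) for x in(yy,rr)])
b=bot.servo_line(hole-inw*(L-12),speed=40,until_force=2.0); s=bot.read_state()
print("first",b,-((s["ee_pos"]-hole)@inw)-L,s["ft_force"].round(2),"along",(s["ft_force"]@inw).round(2))
E
```

```text
shaft 186 t [15.3 56.3] y mid 1.6 n near/median [-4.8 -4.1 -1.9] n [ 0.83 -0.25 -0.5 ]
pad 157 -16.6 -0.4
ring 98 0.5 [array([-10. ,   9.6]), array([-9.5,  8.1])]
first False -11.685609439620833 [ 0.62 -0.69 -0.41] along -0.04
```

The shaft sits within about 1.5 mm of the hole axis, and the tip is 12 mm in with no contact. Now I'll press the catch.

```bash
python3 - <<'E'
from h import *
for dep in (17,20,23,25.5,27):
    b=bot.servo_line(hole-inw*(L-dep),speed=25,until_force=14); s=bot.read_state()
    print(dep,b,(-((s["ee_pos"]-hole)@inw)+0-L).round(1),s["ft_force"].round(2),"along",(s["ft_force"]@inw).round(2),s["grip_width"].round(1))
    if b: break
bot.dwell(.3); s=bot.read_state(); print(s["ft_force"]@inw,s["clock"])
c,P=cloud("wrist"); c2,P2=cloud("scene")
a=cv2.resize(c["image"][60:360,180:400],(440,600),interpolation=cv2.INTER_CUBIC)
b=cv2.resize(c2["image"][170:270,250:350],(360,360),interpolation=cv2.INTER_CUBIC)
o=np.zeros((600,800,3),np.uint8);o[:,:440]=a;o[:360,440:]=b;cv2.imwrite("pics/press.png",o)
for n,I,p in(("w",c["image"],P),("s",c2["image"],P2)):
    H=cv2.cvtColor(I,cv2.COLOR_BGR2HSV);d=p-(hole+39*dx-[0,0,hole[2]-58])
    m=(H[...,0]>40)&(H[...,0]<85)&(H[...,1]>110)&(np.linalg.norm(d,axis=-1)<80)
    print(n,m.sum(),np.median(np.arctan2(d[m]@Z,d[m]@dx)).round(2))
E
```

```text
Traceback (most recent call last):
AttributeError: 'float' object has no attribute 'round'
```

```bash
python3 - <<'E'
from h import *
for dep in (17,20,23,25.5,27):
    b=bot.servo_line(hole-inw*(L-dep),speed=25,until_force=14); s=bot.read_state()
    print(dep,b,round(-((s["ee_pos"]-hole)@inw)+0-L,1),s["ft_force"].round(2),"along",(s["ft_force"]@inw).round(2),s["grip_width"])
    if b: break
bot.dwell(.3); s=bot.read_state(); print(s["ft_force"]@inw,s["clock"])
c,P=cloud("wrist"); c2,P2=cloud("scene")
a=cv2.resize(c["image"][60:360,180:400],(440,600),interpolation=cv2.INTER_CUBIC)
b=cv2.resize(c2["image"][170:270,250:350],(360,360),interpolation=cv2.INTER_CUBIC)
o=np.zeros((600,800,3),np.uint8);o[:,:440]=a;o[:360,440:]=b;cv2.imwrite("pics/press.png",o)
for n,I,p in(("w",c["image"],P),("s",c2["image"],P2)):
    H=cv2.cvtColor(I,cv2.COLOR_BGR2HSV);d=p-(hole+39*dx-[0,0,hole[2]-58])
    m=(H[...,0]>40)&(H[...,0]<85)&(H[...,1]>110)&(np.linalg.norm(d,axis=-1)<80)
    print(n,m.sum(),np.median(np.arctan2(d[m]@Z,d[m]@dx)).round(2))
E
```

```text
17 False -16.9 [ 0.66 -0.84  1.67] along -1.88 15.101222157398125
20 False -20.0 [ 0.49 -1.5   1.49] along -1.74 15.577307751295697
23 False -23.1 [ 2.25 -0.41  2.29] along -3.12 15.181316722448383
25.5 False -25.6 [ 3.56 -0.64  3.51] along -4.84 15.28502324139295
27 False -27.0 [ 2.97 -1.29  4.46] along -5.47 15.419442611518864
-3.7177590850299604 14.325
w 5253 1.07
s 284 1.02
```

View pics/press.png

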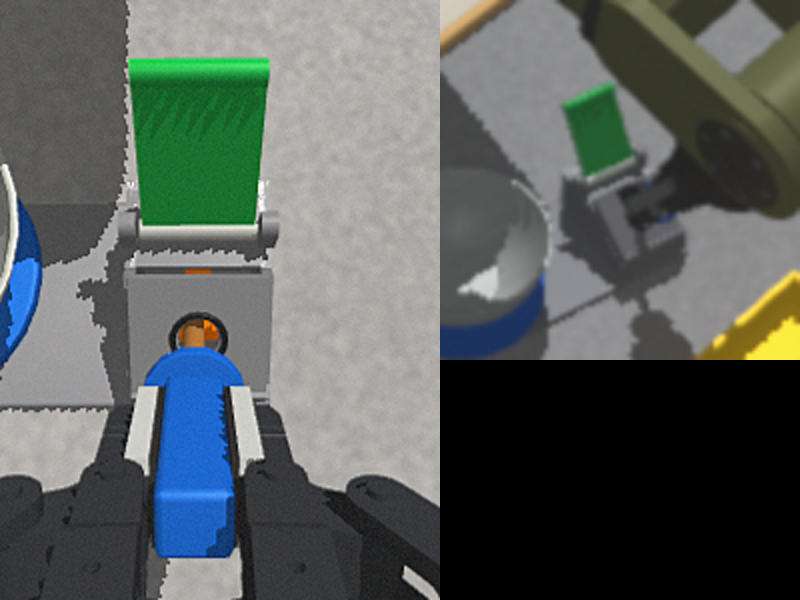

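The tab has popped up: about 1.0 rad in both views, with about 5 N on the catch. Next I'll withdraw and put the dowel back in the caddy.

```bash
python3 - <<'E'
from h import *
bot.servo_line(hole-inw*(L+75),speed=120)
a=np.radians(60.2); j=np.array([np.cos(a),np.sin(a),0]); k=np.cross(Z,j)
g=dow+L*Z
q,o=pick(g+130*Z,-Z,[j,-j,k,-k]); print(q.round(2))
bot.move_to(g+130*Z,o); bot.dwell(.2)
c,P=cloud("wrist"); I=c["image"];H=cv2.cvtColor(I,cv2.COLOR_BGR2HSV)
d=P-(dow+130*Z); m=(H[...,0]>3)&(H[...,0]<25)&(H[...,1]>90)&(d[...,2]>2)&(d[...,2]<66)&(np.hypot(d[...,0],d[...,1])<20)
for lo,hi in((0,22),(22,44),(44,66)):
    w=m&(d[...,2]>lo)&(d[...,2]<hi); 
    if w.sum()>3: print(lo,w.sum(),d[w].mean(0).round(1))
b=bot.servo_line(g+55*Z,speed=120); 
b=bot.servo_line(g-4*Z,speed=40,until_force=6); s=bot.read_state(); print(b,(s["ee_pos"]-g).round(1),s["ft_force"].round(1),s["clock"])
E
```

```text
[-0.59  0.46  1.3  -0.    1.38 -0.07]
0 85 [ 1.9  2.7 12.7]
22 102 [ 1.9  2.8 32.1]
True [-0.   0.   0.1] [-0.9  0.8  4.5] 19.0917
```

The force stop came at the pick-up height (0.1 mm), so the collar is on the wood. I'll release and flip the tab.

```bash
python3 - <<'E'
from h import *
bot.move_gripper(50); s=bot.read_state(); p=s["ee_pos"]
bot.servo_line(p+110*Z,speed=150)
c,P=cloud("wrist")
H=cv2.cvtColor(c["image"],cv2.COLOR_BGR2HSV)
m=(H[...,0]>100)&(H[...,0]<130)&(H[...,1]>120)&(np.hypot(P[...,0]-537,P[...,1]+315)<35)&(P[...,2]>140)&(P[...,2]<160)
print("handle top",m.sum(),P[m].mean(0).round(1) if m.any() else None)
bot.move_gripper(0)
org=hole+39*dx; org[2]=8
zt=95+bot.tip_reach
s0=org*[1,1,0]+78*dx
q,o=pick(s0+zt*Z,-Z,[dy,-dy]); print(q.round(2),zt,bot.read_state()["grip_width"])
bot.move_to(s0+(zt+90)*Z,o); bot.servo_line(s0+zt*Z,speed=150)
e=org*[1,1,0]+9*dx+zt*Z
b=bot.servo_line(e,speed=60,until_force=12); s=bot.read_state(); print(b,((s["ee_pos"]-org)@dx),s["ft_force"].round(1))
bot.servo_line(s0+zt*Z,speed=100); bot.servo_line(s0+(zt+110)*Z,speed=150)
bot.dwell(.3)
for n in("wrist","scene","top"):
    c,P=cloud(n);I=c["image"];H=cv2.cvtColor(I,cv2.COLOR_BGR2HSV);d=P-(org+50*Z)
    m=(H[...,0]>40)&(H[...,0]<85)&(H[...,1]>110)&(np.linalg.norm(d,axis=-1)<80)
    if m.any(): print(n,m.sum(),np.median(np.arctan2(d[m]@Z,d[m]@dx)).round(2),"zmax",np.percentile(d[m]@Z,97).round(1))
    if n=="scene": cv2.imwrite("pics/after.png",cv2.resize(I[120:330,140:360],(628,600),interpolation=cv2.INTER_CUBIC))
print(bot.read_state()["clock"])
E
```

```text
handle top 464 [ 537.5 -314.2  147.2]
[ 0.06  0.41  1.72 -0.    1.01 -1.22] 114.0 -0.05774427867341638
False 9.176075978927 [-0.6  0.3 -0.4]
scene 161 1.7 zmax 61.0
26.6333
```

View pics/after.png

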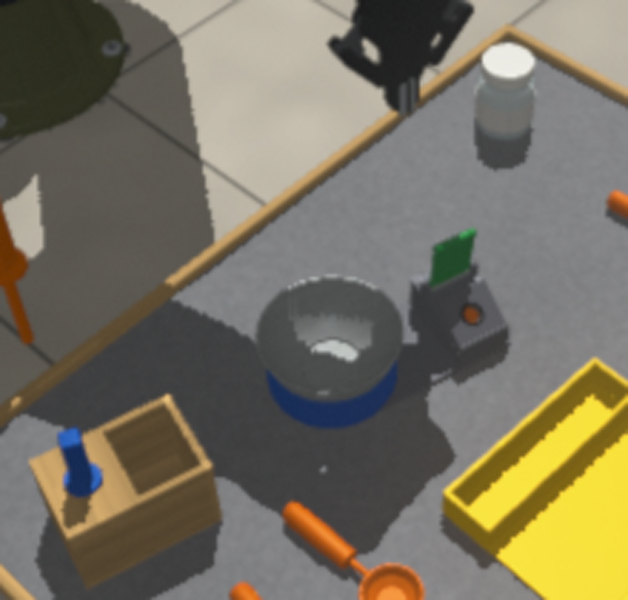

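The tab stands upright (~1.6–1.7 rad from the scene camera). The dowel is upright in the caddy with its handle top at z 147.2, against 147.5 at the start. The arm is clear of everything, so I'm handing in.

```bash
python3 -c "
from rig import bot
bot.finish_job(); print(bot.read_state()['clock'])"
```

```text
the job is handed in; nothing more can be done
the job is handed in; nothing more can be done
```

The job is done and handed in at about 27 s of the 67 s allowed. `finish_job` gives no verdict, so what follows rests on my own checks.

- **Catch:** I took the smaller blue dowel, the one in the caddy, and pushed it 27 mm into the hole (about 11 mm of catch travel at about 5 N). The tab sprang to about 1.0 rad, seen in two cameras.
- **Dowel:** It went back down to its pick-up height, with the force stop 0.1 mm from it. The handle top measured z 147.2 mm against 147.5 at the start, and within about 1 mm sideways.
- **Tab:** I flipped it with the closed fingertips. It then read about 1.7 rad in the scene camera only, because the wrist and top views did not catch it. The finger's end position implies about 1.65, and the picture shows it standing upright.
- **Bystanders:** I did not measure the jar, bib, spoons and beaker again afterwards. No move went near them, and those in the last picture look unmoved; it did not show the beaker.
- **Disagreement:** The bowl's rim measured about 6 mm from where the stated 125 mm offset puts it. I placed the hole by measuring it directly instead.

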